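# Empty the bushing tray and park it at the stop

## Robot

A 6-joint arm with a two-finger parallel gripper is mounted at the origin on the work surface. World frame = base frame: x ahead of the robot, y to its left, z up, the work surface at z = 0. Lengths are in m, angles in rad, forces in N, time in s.
With the tool pointing down it reaches from about 0.4 to 0.825 m from the base axis. Payload 7 kg.
Tool frame: the origin (TCP) lies on the mounting face of the last link; the fingertips stand 178 mm ahead of it and the grasp point (between the pads) lies 159 mm ahead of it; z points along the fingers, y is the direction in which the jaws open and shut (so a half turn about z gives the same grasp; the last joint's range is limited). The gripper opens to 88 mm and grips with 3 to 60 N. Pads are 19 mm wide; open, the fingers measure 130 mm over their backs; the gripper's body (78 mm by 193 mm) begins 47 mm behind the grasp point.
Start: joints at [1.574, 0.359, 0.012, 0, -1.224, -0.288], TCP at [0.19, 0.648, 0.405] pointing down, gripper open.
Joint ranges: [-3.07, 3.07], [-1.43, 2.12], [-1.02, 1.25], [-3.03, 1.67], [-3.05, -0], [-3.03, 3.03]. Speed limits (rad/s): [2.39, 2.39, 3.01, 3.14, 3.14, 3.14].

## Interface

Orientations are given as [roll, pitch, yaw] about the fixed x, y, z axes, in that order (R = Rz(yaw) Ry(pitch) Rx(roll)).
In Python, from station import * gives the robot as it stands.
- The arm moves only by the tool arm_command, never from a script. Its argument "targets" is a list of rows, each a list of 3 entries, a list of its own where there are three numbers: the turn, a rotation vector about the world's x, y, z in rad, then the shift along the world's x, y, z in mm, then the closure, from 0 (fully open) to 1 (shut). In form: [[[wx, wy, wz], [tx, ty, tz], fingers], ...]. A call has 1 to 8 rows; each row shifts and turns the commanded pose from where the row before left it; what a row does not reach is not made up. A row lasts 1/10 s, in which the tool goes at most 50 mm and 8.59 degrees, less where a joint would pass 70% of its speed; a pose out of reach is approached as far as the arm can. A call with a gripper value outside its range is refused whole. The fingers move at their own pace and stop on an object; "squeeze" is the grip in N (left out, the last holds). Time passes only in rows, so rows that do not move let the fingers close. It gives the time, the measured TCP pose, the force and the opening at its end, in the units of the state.
- get_state(): the state, without advancing time (a new reading comes with each control period).
- grab_frame(name): name is "side" or "top" or "wrist"; returns (picture, depth): 400x640x3 uint8, red, green, blue; 400x640 float32, m along the optical axis (not along the pixel's ray), 0 where there is no reading.
- camera_params(name): a dict with "mtx" (3x3 intrinsics, pixels), "eye" and "orientation" of the camera in the world. Camera axes: x right, y down, z forward; pixel columns grow to the right and rows downward; lengths in m; the calibration is good to about 2 mm. A picture is of the moment at which its call begins: read the wrist's pose just before it. camera_params takes no time and is no camera call; for the wrist camera it gives the pose at the moment of the call.
- job_done(): hands the job in, once; it reports no verdict.
The state is a dict: "t": time; "q": joint angles; "qd": joint speeds; "joint_efforts": joint torques, N m; "eef_pos": TCP position; "ee_rot": TCP orientation; "force": force on the tool from outside, world axes, zero at the start; "moment": the same for the moment, N m; "width": finger opening in m.
Only numpy, scipy, OpenCV 4.12 (cv2) and the standard library are available. Lean on these libraries where they do the work, as an engineer would, in place of code of your own. Each camera call takes 0.05 s, during which the arm holds its last target.

## Task

Pick up the aluminium tray by its black carrying bar with all five bushings still in it, tip it over the yellow bin so that they all slide off into that bin, then set the empty tray flat on the yellow parking patch, mouth away from the dark steel stop rail, and gently push it back until its rear wall is home, square against the rail. Don't touch the bushings with the fingers, don't hit the red hand press, and leave the jar, the steel mandrel and the hammer where they are.

Things in the scene. Friction and masses are not known exactly. Their poses are not given: they have to be found in the camera images.
- tray: Loose aluminium tray, 150 (x) x 90 (y) mm, 350 g. Origin: centre of its underside. Floor 4 mm thick; walls 4 mm thick, 26 mm high at the sides and rear (+x); the front edge (-x) is open: the mouth. A black carrying bar, 16 (x) x 90 (y) x 18 (z) mm, spans the middle on two flat posts in the side walls; its centre is 66 mm, underside 57 mm above the origin
- tray_grip (a point): Centre of the tray's carrying bar; axes as the tray's (the bar runs along y and is 16 mm thick along x)
- tray_mouth (a point): Middle of the mouth edge of the tray's floor, 75 mm from the tray's centre along -x, on the floor's upper face (4 mm up)
- tray_back (a point): Bottom middle of the outer face of the tray's rear wall, 75 mm from the tray's centre along +x
- bush1: Brass flanged bushing: flange 26 mm across and 8 mm high, above it a neck 20 mm across, 20 mm tall in all, about 60 g, loose in the tray; origin at the centre of its underside when it stands as at the start
- bush2: Steel sleeve: plain cylinder 24 mm across, 22 mm tall, about 60 g, loose in the tray; origin at the centre of its underside when it stands as at the start
- bush3: Steel sleeve: plain cylinder 24 mm across, 22 mm tall, about 60 g, loose in the tray; origin at the centre of its underside when it stands as at the start
- bush4: Brass flanged bushing: flange 26 mm across and 8 mm high, above it a neck 20 mm across, 20 mm tall in all, about 60 g, loose in the tray; origin at the centre of its underside when it stands as at the start
- bush5: Brass flanged bushing: flange 26 mm across and 8 mm high, above it a neck 20 mm across, 20 mm tall in all, about 60 g, loose in the tray; origin at the centre of its underside when it stands as at the start
- bin_yellow: Open yellow bin, the one to fill, fixed to the bench: 140 x 140 mm outside, 70 mm tall, walls 4 mm. Origin: centre of its underside, on the bench
- bin_blue: Blue bin of the same size and origin, holding other stock; fixed. It swaps places with the yellow one
- dock: Dark steel stop rail fixed to the bench: 130 mm long (y), 14 mm thick, 24 mm high, its 6 mm foot reaching 44 mm behind. Origin: middle of its front face at bench height; -x points away from it over the flat yellow parking patch (160 x 116 mm). Parked, the tray's x and y axes lie along the rail's
- press: Small red and black hand press, fixed bystander: base 100 (x) x 90 (y) x 12 mm; column and head up to 190 mm high within the base outline; a lever with a wooden grip, 26 mm thick, slopes from the head to 180 mm along +x, 233 mm high. Origin: centre of the underside of the base
- jar: Amber jar with black cap, bystander, 64 mm across, 150 mm tall, upright and loose; origin at the centre of its underside
- mandrel: Upright steel cylinder, bystander, 32 mm across, 60 mm tall, loose; origin at the centre of its underside
- hammer: Hammer lying flat, bystander, loose, about 200 mm long and 100 mm across the head, lying along its x, handle to -x; under 40 mm high; origin at the bottom near its middle

How it is judged:
On the way, in this order (a step that is already met when the one before it is completed fails the run):
1. the tray is lifted clear with all five bushings in it (height (world z) of tray above 0.04 m and x of bush1 in the frame of tray between -0.075 and 0.075 m and y of bush1 in the frame of tray between -0.045 and 0.045 m and z of bush1 in the frame of tray between -0.003 and 0.05 m and x of bush2 in the frame of tray between -0.075 and 0.075 m and y of bush2 in the frame of tray between -0.045 and 0.045 m and z of bush2 in the frame of tray between -0.003 and 0.05 m and x of bush3 in the frame of tray between -0.075 and 0.075 m and y of bush3 in the frame of tray between -0.045 and 0.045 m and z of bush3 in the frame of tray between -0.003 and 0.05 m and x of bush4 in the frame of tray between -0.075 and 0.075 m and y of bush4 in the frame of tray between -0.045 and 0.045 m and z of bush4 in the frame of tray between -0.003 and 0.05 m and x of bush5 in the frame of tray between -0.075 and 0.075 m and y of bush5 in the frame of tray between -0.045 and 0.045 m and z of bush5 in the frame of tray between -0.003 and 0.05 m), for 0.2 s.
2. the tray is tipped mouth-down over the yellow bin (angle between tray's own z axis and vertical above 0.3 rad and horizontal distance between tray_mouth and bin_yellow below 0.1 m), for 0.1 s.
3. all five bushings lie in the yellow bin (x of bush1 in the frame of bin_yellow between -0.066 and 0.066 m and y of bush1 in the frame of bin_yellow between -0.066 and 0.066 m and height (world z) of each of bush1, bush2, bush3, bush4, bush5 below 0.066 m and x of bush2 in the frame of bin_yellow between -0.066 and 0.066 m and y of bush2 in the frame of bin_yellow between -0.066 and 0.066 m and x of bush3 in the frame of bin_yellow between -0.066 and 0.066 m and y of bush3 in the frame of bin_yellow between -0.066 and 0.066 m and x of bush4 in the frame of bin_yellow between -0.066 and 0.066 m and y of bush4 in the frame of bin_yellow between -0.066 and 0.066 m and x of bush5 in the frame of bin_yellow between -0.066 and 0.066 m and y of bush5 in the frame of bin_yellow between -0.066 and 0.066 m), for 0.2 s.
At the end, for the whole second after the job is handed in: All five bushings rest in the yellow bin (within 66 mm of its centre each way, under 66 mm high); the tray stands at rest, flat, rear wall within 5 mm of the stop rail, within 20 mm of its middle sideways, square within 0.09 rad, mouth away from it (all of step 3 and x of tray_back in the frame of dock between -0.005 and 0.004 m and y of tray_back in the frame of dock between -0.02 and 0.02 m and angle between the x axis of tray and the x axis of dock, either way round below 0.09 rad and angle between tray's own z axis and vertical below 0.05 rad and x of tray_mouth in the frame of dock below -0.1 m and height (world z) of tray below 0.006 m and linear speed of each of bush1, bush2, bush3, bush4, bush5, tray below 0.02 m/s); the robot touches nothing.
It fails at once if a finger presses on a bushing (over 2 N) (contact force between the fingers and bush1 above 2 N or contact force between the fingers and bush2 above 2 N or contact force between the fingers and bush3 above 2 N or contact force between the fingers and bush4 above 2 N or contact force between the fingers and bush5 above 2 N).
It fails at once if the press is hit (over 5 N) (contact force between press and anything else above 5 N).
It fails at once if the tray is rammed into the stop rail (over 40 N) (contact force between tray and dock above 40 N).
It fails at once if the jar, mandrel or hammer is moved more than 20 mm (distance of any of jar, mandrel, hammer from where it was at the start of the episode above 0.02 m).
It also fails if it takes over 58 s, if anything falls off the work surface, if the arm or the gripper's body presses on something with over 40 N, if the wrist force passes 120 N, or if a joint passes its speed limit or range.

## Working session

There is one attempt and no reset: what is moved stays moved. The work goes in short steps, Python scripts to look and compute and a tool call to move; the robot and the scene stay as the last step left them, time stands still between calls to the robot, and variables do not carry over. Pictures are saved under pics/ and viewed, and the job is handed in when it is done.

Besides the shell and the picture viewer there is one more tool, called after "Request:" by a JSON object that holds its "name" and its "arguments". arm_command: Moves the arm, as the interface text tells. Its arguments: {"type":"object","properties":{"targets":{"type":"array"},"squeeze":{"type":"number"}},"required":["targets"]}

```bash
ls; mkdir -p pics
python3 - <<'E'
from station import *
import cv2,numpy as np
print(get_state())
for n in ("top","side"):
    p,d=grab_frame(n); c=camera_params(n); print(n,c)
    cv2.imwrite(f"pics/{n}0.png",p[:,:,::-1]); np.savez(f"{n}0.npz",p=p,d=d,**{k:np.array(v) for k,v in c.items()})
E
```

```text
pics
{'t': 0.0, 'q': array([ 1.57409143e+00,  3.59402616e-01,  1.10449205e-02, -3.40826682e-04,
       -1.22410793e+00, -2.88145430e-01]), 'qd': array([-1.50769786e-04,  5.98376003e-04, -2.23820788e-03,  4.29769072e-04,
        1.27604267e-03, -4.44253047e-06]), 'joint_efforts': array([-2.37888671e-03, -5.82723463e+01,  2.93076038e+01,  6.99756458e+00,
        7.07656582e-03, -1.57113959e-04]), 'eef_pos': array([0.18960296, 0.64761767, 0.40370788]), 'ee_rot': array([ 3.13990112e+00, -1.67230034e-04, -2.84966257e-01]), 'force': array([-0.25613964, -0.80301201,  0.73705557]), 'moment': array([ 0.03371408,  0.00752408, -0.00689368]), 'width': 0.08754243640130387}
top {'mtx': array([[388.61109109,   0.        , 321.71005869],
       [  0.        , 388.61109109, 204.67511959],
       [  0.        ,   0.        ,   1.        ]]), 'eye': array([0.48145318, 0.01280593, 0.94884802]), 'orientation': array([-3.02519036, -0.00872875, -1.56547874])}
side {'mtx': array([[506.6216358 ,   0.        , 312.5665115 ],
       [  0.        , 506.6216358 , 205.65247723],
       [  0.        ,   0.        ,   1.        ]]), 'eye': array([ 0.49149108, -1.05898024,  0.6633444 ]), 'orientation': array([-2.06441904, -0.02486273, -0.0557642 ])}
```

View pics/top0.png

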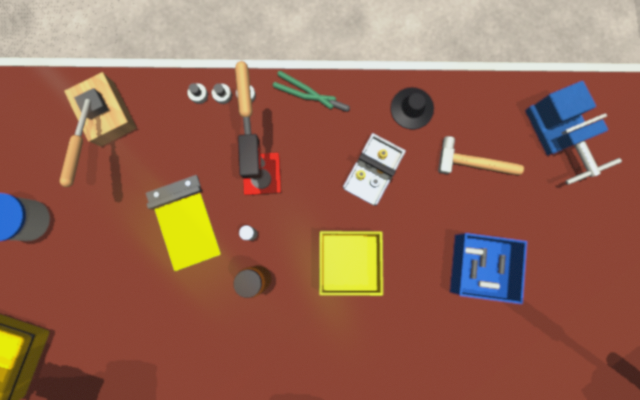

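View pics/side0.png

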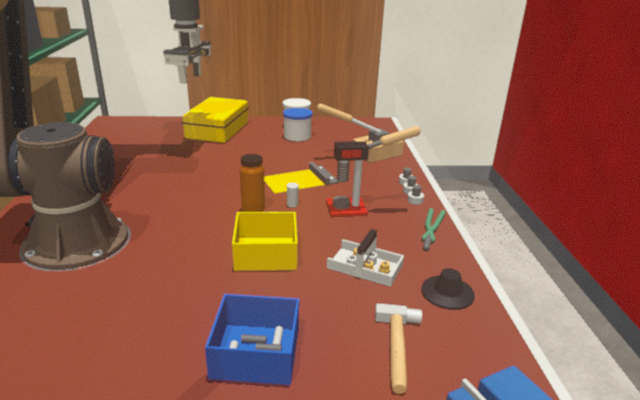

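The top view shows the tray at about (375,168), the press at (262,172), the yellow bin at (351,264), the rail at (173,192) with its patch at (187,230), the mandrel at (247,233), the jar at (250,282) and the hammer at (480,160). Next I'll zoom in and measure.

```bash
cat > h.py <<'E'
import numpy as np, cv2
from scipy.spatial.transform import Rotation as R
def load(f): return dict(np.load(f))
def rot(c): return R.from_euler('xyz',c['orientation']).as_matrix()
def world(c,d=None):
    d=c['d'] if d is None else d
    v,u=np.mgrid[0:d.shape[0],0:d.shape[1]]
    K=c['mtx']; P=np.stack([(u-K[0,2])/K[0,0]*d,(v-K[1,2])/K[1,1]*d,d],-1)
    W=P@rot(c).T+c['eye']; W[d==0]=np.nan; return W
def plane(c,uv,z):
    K=c['mtx']; uv=np.atleast_2d(np.asarray(uv,float))
    r=np.c_[(uv[:,0]-K[0,2])/K[0,0],(uv[:,1]-K[1,2])/K[1,1],np.ones(len(uv))]@rot(c).T
    s=(z-c['eye'][2])/r[:,2]; return c['eye']+r*s[:,None]
def proj(c,X):
    q=(np.atleast_2d(X)-c['eye'])@rot(c); q=q@c['mtx'].T; return q[:,:2]/q[:,2:]
E
python3 - <<'E'
from h import *
t=load('top0.npz'); W=world(t); p=t['p']
print('bench z',np.nanmedian(W[300:380,200:450,2]), W[330,300])
hsv=cv2.cvtColor(p,cv2.COLOR_RGB2HSV)
def comp(m,box):
    x0,y0,x1,y1=box; k=np.zeros(m.shape,np.uint8);k[y0:y1,x0:x1]=m[y0:y1,x0:x1]; return k
yel=((hsv[...,0]>22)&(hsv[...,0]<36)&(hsv[...,1]>130)&(hsv[...,2]>90)).astype(np.uint8)
def rect(m,z,name):
    cs=cv2.findContours(m,cv2.RETR_EXTERNAL,cv2.CHAIN_APPROX_NONE)[0]; c=max(cs,key=cv2.contourArea)
    b=cv2.boxPoints(cv2.minAreaRect(c)); P=plane(t,b,z)[:,:2]
    e=P[1]-P[0];f=P[2]-P[1]
    print(name,'px',b.round(1).tolist(),'ctr',P.mean(0).round(4),'sides',np.linalg.norm(e).round(4),np.linalg.norm(f).round(4),'ang',np.degrees(np.arctan2(e[1],e[0])).round(2),np.degrees(np.arctan2(f[1],f[0])).round(2))
rect(comp(yel,(300,215,400,310)),.07,'bin')
rect(comp(yel,(140,170,235,285)),.0,'patch')
grey=((hsv[...,1]<70)&(hsv[...,2]>50)).astype(np.uint8)
rect(comp(grey,(140,170,210,215)),.024,'rail')
tr=((hsv[...,0]>15)|(hsv[...,1]<120)).astype(np.uint8); rect(comp(tr,(335,120,415,215)),.02,'tray')
big=cv2.resize(p[100:220,320:430],None,fx=5,fy=5,interpolation=2); cv2.imwrite('pics/tray_t.png',big[:,:,::-1])
s=load('side0.npz'); big=cv2.resize(s['p'][220:300,310:420],None,fx=7,fy=7,interpolation=2); cv2.imwrite('pics/tray_s.png',big[:,:,::-1])
big=cv2.resize(p[160:310,130:290],None,fx=4,fy=4,interpolation=2); cv2.imwrite('pics/dock_t.png',big[:,:,::-1])
E
```

```text
bench z -0.0005570701086978769 [ 2.93315766e-01  5.49404176e-02 -1.60871531e-04]
bin px [[319.0, 231.0], [382.0, 231.0], [382.0, 295.0], [319.0, 295.0]] ctr [ 0.4539 -0.0595] sides 0.1425 0.1419 ang -89.67 179.27
patch px [[152.5, 207.5], [199.89999389648438, 191.6999969482422], [221.1999969482422, 255.60000610351562], [173.8000030517578, 271.3999938964844]] ctr [0.5254 0.3328] sides 0.1208 0.166 ang -70.75 -159.62
rail px [[142.89999389648438, 193.39999389648438], [196.3000030517578, 174.3000030517578], [201.89999389648438, 190.0], [148.39999389648438, 209.10000610351562]] ctr [0.6189 0.3633] sides 0.1343 0.0409 ang -69.36 -158.48
tray px [[339.8999938964844, 188.1999969482422], [371.1000061035156, 130.3000030517578], [407.3999938964844, 149.89999389648438], [376.20001220703125, 207.6999969482422]] ctr [ 0.679 -0.121] sides 0.1639 0.1011 ang -27.95 -118.76
```

View pics/tray_t.png

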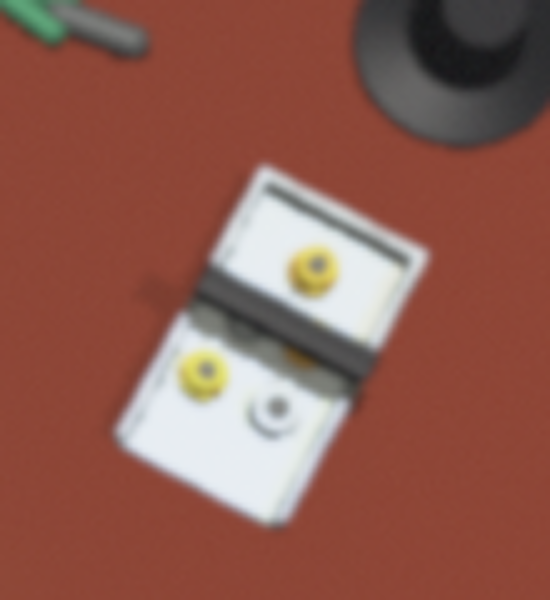

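View pics/tray_s.png

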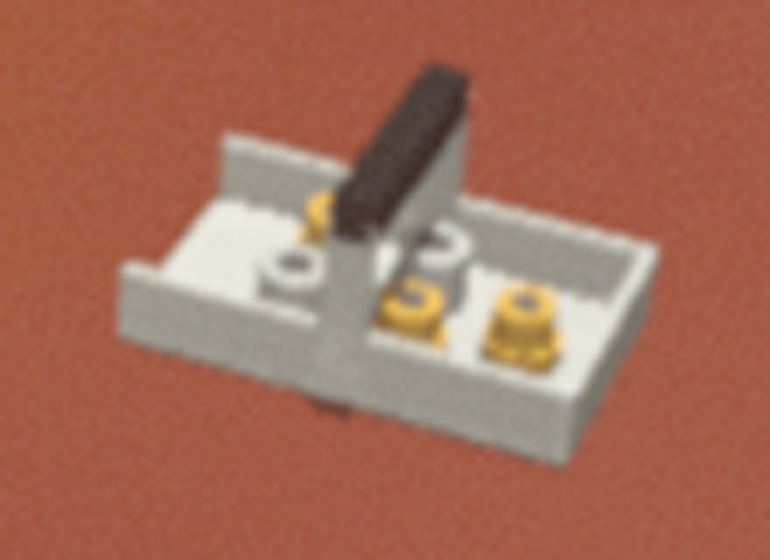

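View pics/dock_t.png

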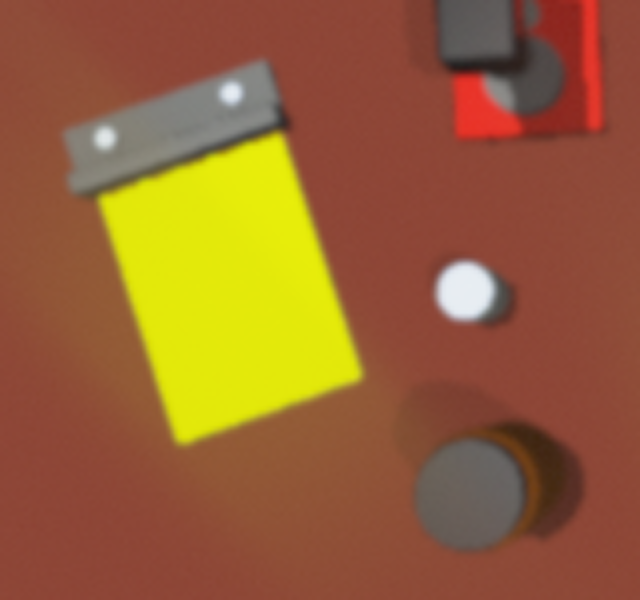

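The tray's mouth faces roughly toward the robot (tray yaw ≈ -28°), with the rear wall at the far side. Next: the exact bar, rail front and obstacle positions from depth.

Run:
```python
from h import *
t=load('top0.npz'); s=load('side0.npz'); W=world(t); Ws=world(s)
def fit(P,name):
    (c,wh,a)=cv2.minAreaRect((P[:,:2]*1000).astype(np.float32)); print(name,len(P),'ctr',np.round(c,1),'wh',np.round(wh,1),'ang',round(a,2),'z',np.round(np.percentile(P[:,2],[5,50,95])*1000,1))
def sel(W,x0,x1,y0,y1,z0,z1): 
    m=(W[...,0]>x0)&(W[...,0]<x1)&(W[...,1]>y0)&(W[...,1]<y1)&(W[...,2]>z0)&(W[...,2]<z1); return W[m]
for n,w in(('top',W),('side',Ws)):
    fit(sel(w,.6,.76,-.2,-.04,.062,.085),n+' bar')
    fit(sel(w,.58,.78,-.23,-.02,.019,.04),n+' walls')
    fit(sel(w,.36,.55,-.16,.04,.06,.08),n+' bin rim')
    fit(sel(w,.55,.70,.27,.45,.018,.035),n+' rail top')
    fit(sel(w,.3,.48,.1,.25,.13,.17),n+' jar')
    fit(sel(w,.48,.6,.1,.25,.045,.07),n+' mandrel')
    fit(sel(w,.58,.9,.1,.25,.10,.25),n+' press')
# bar by colour, top face z=.075
p=t['p']; hsv=cv2.cvtColor(p,cv2.COLOR_RGB2HSV)
k=np.zeros(p.shape[:2],np.uint8); g=(p.max(2)<95); k[150:182,355:400]=g[150:182,355:400]
c=max(cv2.findContours(k,0,1)[0],key=cv2.contourArea); r=cv2.minAreaRect(c);b=cv2.boxPoints(r);P=plane(t,b,.075)[:,:2]
print('bar px',b.round(1).tolist(),'ctr',P.mean(0),np.linalg.norm(P[1]-P[0]),np.linalg.norm(P[2]-P[1]),np.degrees(np.arctan2(*(P[1]-P[0])[::-1])))
```

```text
top bar 314 ctr [ 679.4 -120.5] wh [89.4 17. ] ang 61.38 z [64.9 74.  76.7]
top walls 456 ctr [ 680.1 -120.9] wh [ 90.1 151.1] ang 61.63 z [21.1 25.  28. ]
top bin rim 501 ctr [453.6 -60.3] wh [138.2 138.2] ang 0.34 z [61.5 69.  71.7]
top rail top 329 ctr [607.9 362.8] wh [ 15.  129.8] ang 20.86 z [20.  22.9 25.7]
top jar 637 ctr [414.3 157. ] wh [54.7 55.4] ang 45.64 z [146.3 149.3 151.5]
top mandrel 163 ctr [520.7 178.6] wh [30.8 30.1] ang 86.31 z [52.5 59.2 61.6]
top press 1811 ctr [738.4 159.2] wh [219.9  40.9] ang 4.08 z [173.8 190.6 228.1]
side bar 244 ctr [ 679.1 -119.6] wh [94.9 16.9] ang 61.53 z [63.1 74.5 76.9]
side walls 824 ctr [ 678.7 -121. ] wh [ 95.4 150.4] ang 61.58 z [19.6 24.8 30.4]
side bin rim 713 ctr [453.3 -59.9] wh [139.9 147.7] ang 0.09 z [60.7 67.6 71.5]
side rail top 107 ctr [606.3 361.3] wh [ 17.7 131.4] ang 20.22 z [19.1 23.3 26.2]
side jar 287 ctr [413.9 155.6] wh [57.9 54.7] ang 89.99 z [131.5 148.4 151.3]
side mandrel 100 ctr [519.7 176.6] wh [35.6 27.2] ang 89.02 z [46.6 58.  61.8]
side press 1437 ctr [737.8 157. ] wh [221.4  44. ] ang 4.94 z [110.3 183.3 223.6]
bar px [[356.5, 161.6999969482422], [360.79998779296875, 153.39999389648438], [395.1000061035156, 171.10000610351562], [390.79998779296875, 179.39999389648438]] ctr [ 0.67292261 -0.11780828] 0.022027182529879417 0.08832358856938166 -27.052161466762172
```

Request:
{"name": "arm_command", "arguments": {"targets": [[[0,0,0.057],[20,-32,2],0],[[0,0,0.057],[20,-32,2],0],[[0,0,0.057],[20,-32,2],0],[[0,0,0.057],[20,-32,2],0],[[0,0,0.057],[20,-32,2],0],[[0,0,0.057],[20,-32,2],0],[[0,0,0.057],[20,-32,2],0],[[0,0,0.057],[20,-32,2],0]], "squeeze": 60}}

```text
t: 0.9
eef_pos: [0.3501, 0.3902, 0.4206]
ee_rot: [3.141, 0.0, 0.174]
force: [0.2, -0.1, 0.3]
width: 0.0876
```

```bash
cat > st.py <<'E'
from station import *
import numpy as np
np.set_printoptions(suppress=True,precision=4)
s=get_state()
for k in ('t','q','eef_pos','ee_rot','force','width'): print(k,s[k])
E
python3 st.py
```

```text
t 0.9
q [ 1.214   0.0991 -0.2925 -0.0001 -1.1795  0.5306]
eef_pos [0.3501 0.3902 0.4206]
ee_rot [3.1414 0.0003 0.1737]
force [ 0.242  -0.0728  0.2626]
width 0.08762509821746832
```

Request:
{"name": "arm_command", "arguments": {"targets": [[[0,0,0.057],[21,-32,0],0],[[0,0,0.057],[21,-32,0],0],[[0,0,0.057],[21,-32,0],0],[[0,0,0.057],[21,-32,0],0],[[0,0,0.057],[21,-32,0],0],[[0,0,0.057],[21,-32,0],0],[[0,0,0.057],[21,-32,0],0],[[0,0,0.057],[21,-32,0],0]]}}

```text
t: 1.7
eef_pos: [0.5181, 0.1343, 0.4205]
ee_rot: [-3.141, 0.0, 0.63]
force: [-0.1, 0.1, 0.1]
width: 0.0873
```

Request:
{"name": "arm_command", "arguments": {"targets": [[[0,0,0.055],[20,-32,0],0],[[0,0,0.055],[20,-32,0],0],[[0,0,0.055],[20,-32,0],0],[[0,0,0.055],[20,-32,0],0],[[0,0,0.055],[20,-32,0],0],[[0,0,0.055],[20,-32,0],0],[[0,0,0.055],[20,-32,0],0],[[0,0,0.055],[20,-32,0],0]]}}

```text
t: 2.5
eef_pos: [0.6782, -0.1217, 0.4201]
ee_rot: [-3.141, 0.0, 1.069]
force: [0.3, 0.9, 0.5]
width: 0.0872
```

```bash
python3 st.py
```

```text
t 2.5
q [ 0.1045  0.3738  0.0698 -0.0002 -1.2676  2.5358]
eef_pos [ 0.6782 -0.1217  0.4201]
ee_rot [-3.1409  0.0003  1.0694]
force [0.3258 0.9158 0.4877]
width 0.08723623652880351
```

Request:
{"name": "arm_command", "arguments": {"targets": [[[0,0,0.005],[1,1,-20],0],[[0,0,0],[0,0,-30],0],[[0,0,0],[0,0,-30],0],[[0,0,0],[0,0,-20],0],[[0,0,0],[0,0,-10],0],[[0,0,0],[0,0,0],0]]}}

```text
t: 3.1
eef_pos: [0.6783, -0.1192, 0.3089]
ee_rot: [-3.139, 0.002, 1.072]
force: [0.4, 0.5, -0.3]
width: 0.088
```

```bash
python3 st.py
cat > w.py <<'E'
import sys
from station import *
from h import *
n=sys.argv[1]; cam=sys.argv[2]
c=camera_params(cam); p,d=grab_frame(cam)
cv2.imwrite(f"pics/{n}.png",p[:,:,::-1]); np.savez(f"{n}.npz",p=p,d=d,**{k:np.array(v) for k,v in c.items()})
E
python3 w.py w1 wrist
```

```text
t 3.1
q [ 0.1082  0.4483 -0.0759 -0.0002 -1.0497  2.5348]
eef_pos [ 0.6783 -0.1192  0.3089]
ee_rot [-3.1389  0.0016  1.0721]
force [ 0.4415  0.5415 -0.2913]
width 0.08797734665558186
```

View pics/w1.png

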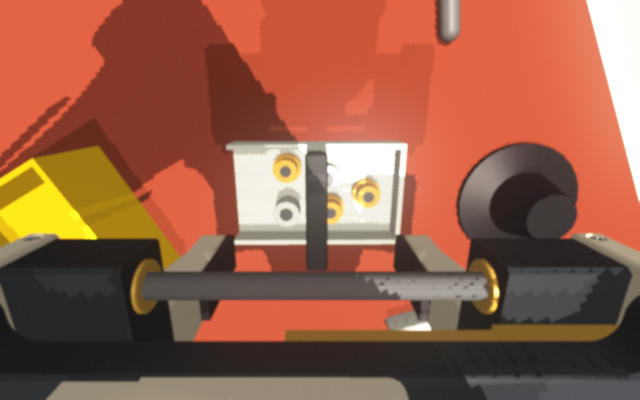

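The wrist view shows the bar at columns 306–328, upright and centred between the fingers (about 222 and 412). All five bushings stand well below the fingertip level, so I'm lowering.

Request:
{"name": "arm_command", "arguments": {"targets": [[[0,0,0],[1,-1,-25],0],[[0,0,0],[0,0,-25],0],[[0,0,0],[0,0,-20],0],[[0,0,0],[0,0,-10],0],[[0,0,0],[0,0,-1],0],[[0,0,0],[0,0,0],0]]}}

```text
t: 3.75
eef_pos: [0.6803, -0.1202, 0.231]
ee_rot: [3.14, -0.001, 1.073]
force: [-0.0, 0.5, -0.2]
width: 0.0874
```

Request:
{"name": "arm_command", "arguments": {"targets": [[[0,0,0],[0,0,0],0.4],[[0,0,0],[0,0,0],0.6],[[0,0,0],[0,0,0],0.7],[[0,0,0],[0,0,0],0.8],[[0,0,0],[0,0,0],0.9],[[0,0,0],[0,0,0],1],[[0,0,0],[0,0,0],1],[[0,0,0],[0,0,0],1]]}}

```text
t: 4.55
eef_pos: [0.6797, -0.1202, 0.2296]
ee_rot: [-3.142, 0.0, 1.072]
force: [-0.3, 0.6, 0.2]
width: 0.0292
```

```bash
python3 st.py
```

```text
t 4.55
q [ 0.1065  0.5246 -0.1511  0.     -0.8952  2.5365]
eef_pos [ 0.6797 -0.1202  0.2296]
ee_rot [-3.1415  0.0001  1.0722]
force [-0.3146  0.5568  0.2101]
width 0.02923449664692953
```

Request:
{"name": "arm_command", "arguments": {"targets": [[[0,0,0],[0,0,-3],0.67],[[0,0,0],[0,0,0],0.67],[[0,0,0],[0,0,0],1],[[0,0,0],[0,0,0],1],[[0,0,0],[0,0,0],1],[[0,0,0],[0,0,0],1],[[0,0,0],[0,0,0],1]]}}

```text
t: 5.25
eef_pos: [0.6794, -0.1201, 0.2266]
ee_rot: [-3.141, 0.0, 1.072]
force: [-1.9, 1.3, 0.9]
width: 0.0158
```

```bash
python3 st.py
```

```text
t 5.25
q [ 0.1067  0.5276 -0.1539 -0.0002 -0.8899  2.5365]
eef_pos [ 0.6794 -0.1201  0.2266]
ee_rot [-3.141   0.0002  1.0722]
force [-1.8694  1.2585  0.8953]
width 0.015766651557109768
```

The gripper holds the bar at 15.8 mm, as expected. Lifting gently.

Request:
{"name": "arm_command", "arguments": {"targets": [[[0,0,0],[0,0,0],1],[[0,0,0],[0,0,5],1],[[0,0,0],[0,0,10],1],[[0,0,0],[0,0,15],1],[[0,0,0],[0,0,15],1],[[0,0,0],[0,0,15],1],[[0,0,0],[0,0,10],1],[[0,0,0],[0,0,5],1]]}}

```text
t: 6.05
eef_pos: [0.6799, -0.1202, 0.3038]
ee_rot: [3.139, -0.001, 1.072]
force: [-0.3, -0.1, -6.4]
width: 0.0155
```

```bash
python3 st.py;python3 w.py w2 wrist
```

```text
t 6.05
q [ 0.1065  0.4536 -0.0802  0.0002 -1.0345  2.5365]
eef_pos [ 0.6799 -0.1202  0.3038]
ee_rot [ 3.1394 -0.0013  1.0723]
force [-0.3163 -0.1477 -6.4328]
width 0.01545027528900453
```

View pics/w2.png

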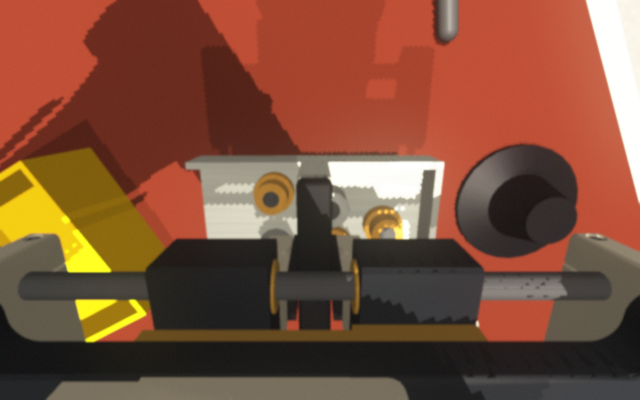

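The wrist view shows the bar held with the bushings still standing in the tray. The force of -6.4 N matches 0.65 kg, meaning all five are in. Carrying to the bin: turn -2.346 rad, shift (-265,+48) mm.

Request:
{"name": "arm_command", "arguments": {"targets": [[[0,0,-0.03],[-2,0,10],1],[[0,0,-0.06],[-4,1,12],1],[[0,0,-0.08],[-6,1,12],1],[[0,0,-0.1],[-8,1,12],1],[[0,0,-0.1],[-10,2,8],1],[[0,0,-0.1],[-11,2,4],1],[[0,0,-0.1],[-11,2,0],1],[[0,0,-0.1],[-11,2,0],1]]}}

```text
t: 6.9
eef_pos: [0.616, -0.1091, 0.3593]
ee_rot: [-3.141, 0.001, 0.398]
force: [0.3, 0.2, -6.4]
width: 0.0156
```

Request:
{"name": "arm_command", "arguments": {"targets": [[[0,0,-0.1],[-12,2,0],1],[[0,0,-0.1],[-12,2,0],1],[[0,0,-0.1],[-12,2,0],1],[[0,0,-0.1],[-12,2,0],1],[[0,0,-0.1],[-12,2,0],1],[[0,0,-0.1],[-12,2,0],1],[[0,0,-0.1],[-12,2,0],1],[[0,0,-0.1],[-12,2,0],1]]}}

```text
t: 7.7
eef_pos: [0.5199, -0.0931, 0.3593]
ee_rot: [3.141, 0.001, -0.402]
force: [-0.1, 0.1, -5.9]
width: 0.0159
```

```bash
python3 st.py
```

```text
t 7.7
q [ 0.1943  0.1537 -0.3755 -0.0003 -1.0422  0.9747]
eef_pos [ 0.5199 -0.0931  0.3593]
ee_rot [ 3.1415  0.0007 -0.4021]
force [-0.1336  0.1185 -5.8942]
width 0.015853439151452636
```

Request:
{"name": "arm_command", "arguments": {"targets": [[[0,0,-0.1],[-12,2,0],1],[[0,0,-0.1],[-12,2,0],1],[[0,0,-0.1],[-12,2,0],1],[[0,0,-0.1],[-12,2,0],1],[[0,0,-0.1],[-12,3,0],1],[[0,0,-0.1],[-12,3,0],1],[[0,0,-0.1],[-11,3,0],1],[[0,0,-0.08],[-9,2,0],1]]}}

```text
t: 8.5
eef_pos: [0.4276, -0.0742, 0.3594]
ee_rot: [3.141, 0.0, -1.182]
force: [0.0, 0.1, -5.3]
width: 0.0154
```

Request:
{"name": "arm_command", "arguments": {"targets": [[[0,0,-0.06],[-7,1,0],1],[[0,0,-0.03],[-4,1,-5],1],[[0,0,-0.002],[-2,1,-10],1],[[0,0,0],[0,0,-12],1],[[0,0,0],[0,0,-12],1],[[0,0,0],[0,0,-8],1],[[0,0,0],[0,0,-3],1],[[0,0,0],[0,0,0],1]]}}

```text
t: 9.3
eef_pos: [0.4156, -0.0712, 0.3092]
ee_rot: [3.141, -0.0, -1.269]
force: [0.2, -0.7, -5.7]
width: 0.0155
```

```bash
python3 st.py; python3 w.py t3 top; python3 w.py s3 side
```

```text
t 9.3
q [ 0.3024  0.0248 -0.654   0.0001 -0.8931 -0.0011]
eef_pos [ 0.4156 -0.0712  0.3092]
ee_rot [ 3.1405 -0.     -1.2695]
force [ 0.1548 -0.6662 -5.6876]
width 0.015466010448768506
```

View pics/s3.png

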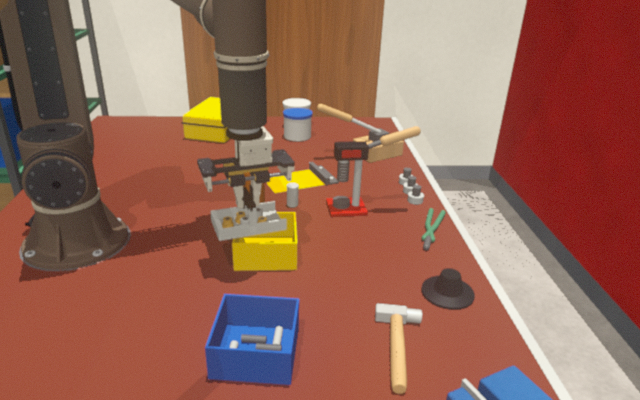

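View pics/t3.png

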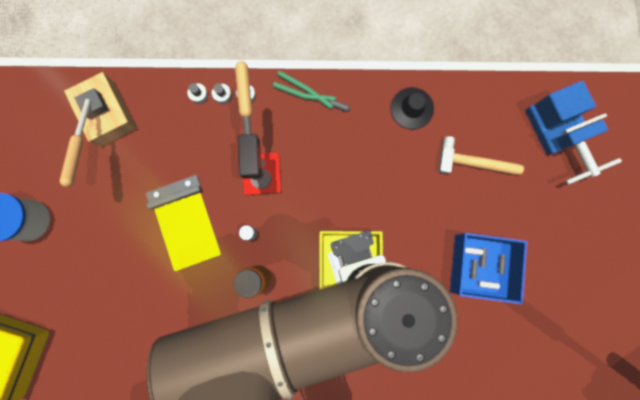

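The mouth is over the bin and all the bushings are still aboard. Now tipping about the horizontal axis (-0.29, 0.955, 0).

Request:
{"name": "arm_command", "arguments": {"targets": [[[-0.012,0.038,0],[0,0,2],1],[[-0.018,0.057,0],[0,0,3],1],[[-0.018,0.057,0],[1,0,3],1],[[-0.018,0.057,0],[6,2,1],1],[[-0.018,0.057,0],[8,2,0],1],[[-0.018,0.057,0],[8,2,0],1],[[-0.018,0.057,0],[9,3,-1],1],[[-0.018,0.057,0],[9,3,-1],1]]}}

```text
t: 10.2
eef_pos: [0.4578, -0.0589, 0.3173]
ee_rot: [2.684, -0.002, -1.269]
force: [-0.3, -0.6, -6.0]
width: 0.0154
```

```bash
python3 st.py; python3 w.py s4 side
```

```text
t 10.2
q [ 0.3015  0.2406 -0.4261  0.0021 -1.3614 -0.0014]
eef_pos [ 0.4578 -0.0589  0.3173]
ee_rot [ 2.6843 -0.0023 -1.2692]
force [-0.2955 -0.6459 -5.9996]
width 0.015367156677901929
```

View pics/s4.png

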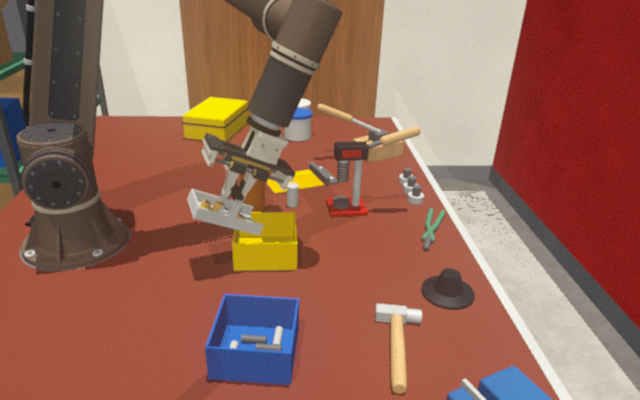

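Request:
{"name": "arm_command", "arguments": {"targets": [[[-0.016,0.053,0],[11,3,-3],1],[[-0.016,0.053,0],[11,3,-3],1],[[-0.016,0.053,0],[11,3,-4],1],[[-0.016,0.053,0],[11,3,-4],1],[[-0.016,0.053,0],[11,4,-5],1],[[0,0,0],[0,0,0],1]]}}

```text
t: 10.85
eef_pos: [0.5133, -0.0427, 0.2965]
ee_rot: [2.407, 0.0, -1.269]
force: [-0.7, 0.3, -6.1]
width: 0.0152
```

```bash
python3 st.py; python3 w.py s5 side
```

```text
t 10.85
q [ 0.2994  0.4411 -0.2578  0.0017 -1.6068  0.0022]
eef_pos [ 0.5133 -0.0427  0.2965]
ee_rot [ 2.4066  0.0002 -1.2687]
force [-0.7229  0.2731 -6.101 ]
width 0.015219312391159995
```

View pics/s5.png

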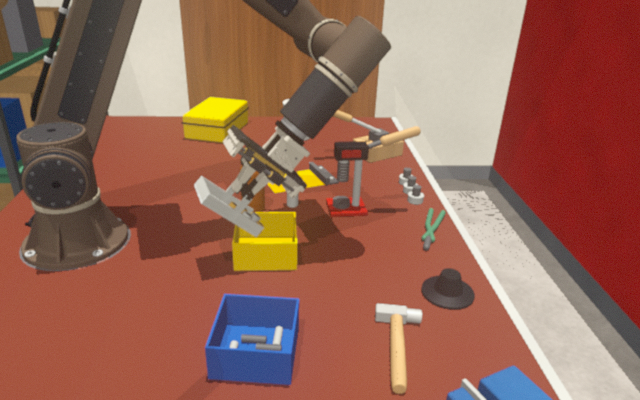

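Request:
{"name": "arm_command", "arguments": {"targets": [[[0,0,0],[0,0,0],1],[[0,0,0],[0,0,0],1],[[0,0,0],[0,0,0],1]]}}

```text
t: 11.2
eef_pos: [0.5114, -0.0434, 0.2986]
ee_rot: [2.409, 0.0, -1.269]
force: [-0.5, 0.3, -3.0]
width: 0.0152
```

```bash
python3 st.py; python3 w.py s6 side; python3 -c "
import cv2;a=cv2.imread('pics/s6.png');cv2.imwrite('pics/s6z.png',cv2.resize(a[110:280,180:320],None,fx=3.5,fy=3.5,interpolation=2))"
```

```text
t 11.2
q [ 0.2991  0.4354 -0.2608  0.0018 -1.6074  0.0021]
eef_pos [ 0.5114 -0.0434  0.2986]
ee_rot [ 2.4088  0.     -1.2689]
force [-0.4983  0.2626 -2.9721]
width 0.01522535592702684
```

View pics/s6z.png

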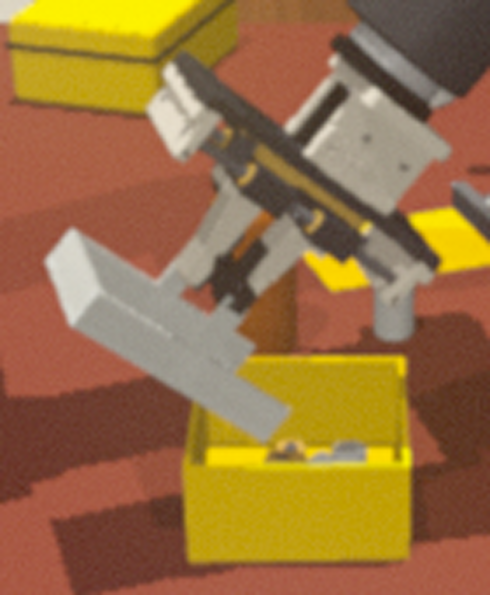

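Several bushings are visible in the bin, and the load has dropped to about the tray's own weight. I'll tip a little more for certainty, then lift and check.

Request:
{"name": "arm_command", "arguments": {"targets": [[[-0.016,0.053,0],[11,3,0],1],[[-0.016,0.053,0],[11,3,0],1],[[-0.016,0.053,0],[11,4,0],1],[[0,0,0],[0,0,0],1],[[0,0,0],[0,0,0],1],[[0,0,0],[0,0,15],1],[[0,0,0],[0,0,25],1],[[0,0,0],[0,0,25],1]]}}

```text
t: 12.05
eef_pos: [0.544, -0.0335, 0.3649]
ee_rot: [2.242, 0.001, -1.269]
force: [1.1, 0.2, -2.7]
width: 0.0158
```

```bash
python3 st.py; python3 w.py s7 side; python3 w.py w7 wrist; python3 -c "
import cv2;a=cv2.imread('pics/s7.png');cv2.imwrite('pics/s7z.png',cv2.resize(a[90:280,180:320],None,fx=3,fy=3,interpolation=2))"
```

```text
t 12.05
q [ 0.2986  0.4718 -0.0868  0.0016 -1.912   0.0035]
eef_pos [ 0.544  -0.0335  0.3649]
ee_rot [ 2.2417  0.0014 -1.2691]
force [ 1.096   0.2126 -2.7278]
width 0.015781690139007334
```

View pics/s7z.png

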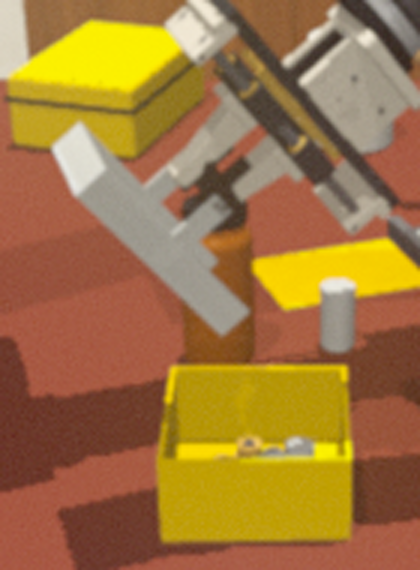

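View pics/w7.png

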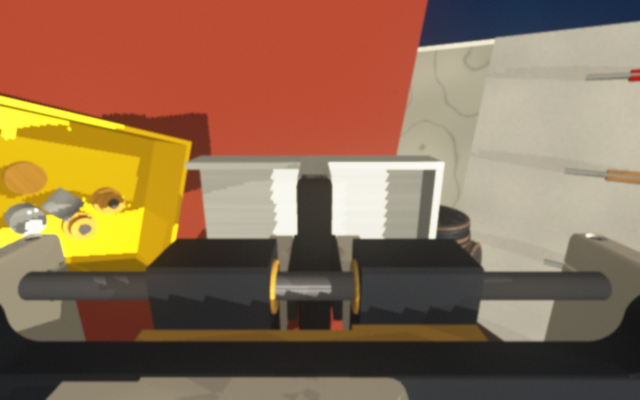

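The bin holds all five (three brass, two steel) and the tray is empty (wrist view: bushings at columns 5–120, bare tray floor). Now levelling and rising.

Request:
{"name": "arm_command", "arguments": {"targets": [[[0.034,-0.107,0],[0,0,10],1],[[0.034,-0.107,0],[0,0,10],1],[[0.034,-0.107,0],[0,0,10],1],[[0.034,-0.107,0],[0,0,10],1],[[0.034,-0.107,0],[0,0,10],1],[[0.034,-0.107,0],[0,0,10],1],[[0.034,-0.107,0],[0,0,10],1],[[0.034,-0.107,0],[0,0,10],1]]}}

```text
t: 12.95
eef_pos: [0.5434, -0.0336, 0.4437]
ee_rot: [-3.14, 0.006, -1.266]
force: [-0.5, 0.1, -2.8]
width: 0.0157
```

```bash
python3 st.py; python3 w.py t8 top; python3 -c "
import cv2;a=cv2.imread('pics/t8.png');cv2.imwrite('pics/t8z.png',a)"
```

```text
t 12.95
q [ 0.2959  0.1197 -0.2127 -0.0063 -1.2367  0.0111]
eef_pos [ 0.5434 -0.0336  0.4437]
ee_rot [-3.1399  0.0059 -1.2658]
force [-0.4737  0.1466 -2.7755]
width 0.01565508732197633
```

View pics/t8.png

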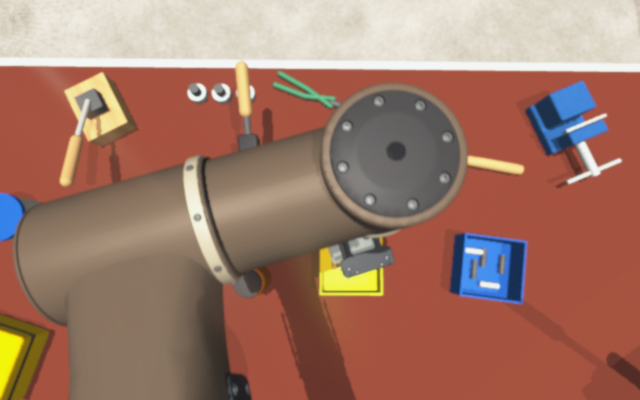

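Request:
{"name": "arm_command", "arguments": {"targets": [[[0,0,0.08],[-1,8,0],1],[[0,0,0.134],[-2,15,0],1],[[0,0,0.134],[-2,15,0],1],[[0,0,0.134],[-2,15,0],1],[[0,0,0.134],[-2,15,0],1],[[0,0,0.134],[-1,15,0],1],[[0,0,0.134],[-1,15,0],1],[[0,0,0.134],[-1,15,0],1]]}}

```text
t: 13.8
eef_pos: [0.5316, 0.0799, 0.4424]
ee_rot: [3.136, 0.008, -0.242]
force: [-0.9, 0.3, -3.8]
width: 0.0156
```

Request:
{"name": "arm_command", "arguments": {"targets": [[[0,0,0.134],[-1,15,0],1],[[0,0,0.134],[-2,15,0],1],[[0,0,0.134],[-2,15,0],1],[[0,0,0.134],[-2,15,0],1],[[0,0,0.134],[-2,15,0],1],[[0,0,0.134],[-1,15,0],1],[[0,0,0.134],[-1,15,0],1],[[0,0,0.134],[-1,15,0],1]]}}

```text
t: 14.6
eef_pos: [0.5197, 0.1997, 0.4424]
ee_rot: [3.139, 0.009, 0.83]
force: [-0.2, -0.2, -2.7]
width: 0.0152
```

```bash
python3 st.py
```

```text
t 14.6
q [ 0.7199  0.1438 -0.1914  0.0036 -1.2444  1.6796]
eef_pos [0.5197 0.1997 0.4424]
ee_rot [3.1392 0.0092 0.8299]
force [-0.2126 -0.1887 -2.662 ]
width 0.015166342403300241
```

Request:
{"name": "arm_command", "arguments": {"targets": [[[0,0,0.138],[-2,16,0],1],[[0,0,0.138],[-2,16,0],1],[[0,0,0.138],[-2,16,0],1],[[0,0,0.138],[-2,16,0],1],[[0,0,0.138],[-2,16,0],1],[[0,0,0.138],[-1,16,0],1],[[0,0,0.138],[-1,16,0],1],[[0,0,0.134],[-1,13,0],1]]}}

```text
t: 15.4
eef_pos: [0.5069, 0.3248, 0.4422]
ee_rot: [-3.141, 0.007, 1.93]
force: [-0.1, -0.6, -3.2]
width: 0.0159
```

Request:
{"name": "arm_command", "arguments": {"targets": [[[0,0,0],[0,0,-30],1],[[0,0,0],[0,0,-40],1],[[0,0,0],[0,0,-40],1],[[0,0,0],[0,0,-30],1],[[0,0,0],[0,0,-15],1],[[0,0,0],[0,0,0],1]]}}

```text
t: 16.0
eef_pos: [0.5064, 0.3234, 0.2847]
ee_rot: [-3.137, 0.009, 1.924]
force: [-1.3, -1.0, -2.1]
width: 0.0157
```

```bash
python3 st.py; python3 w.py w9 wrist; python3 w.py s9 side; python3 w.py t9 top
python3 - <<'E'
from station import *; from h import *
s=get_state(); M=R.from_euler('xyz',s['ee_rot']).as_matrix(); print('z',M[:,2]); 
z=M[:,2]; print('rotvec to level', np.cross(z,[0,0,-1]))
E
```

```text
t 16.0
q [ 0.8953  0.3423 -0.3116  0.0074 -0.9255  2.595 ]
eef_pos [0.5064 0.3234 0.2847]
ee_rot [-3.1373  0.0095  1.924 ]
force [-1.2787 -0.9818 -2.1191]
width 0.01572708620285878
z [ 0.0052575  -0.00443532 -0.99997634]
rotvec to level [0.00443532 0.0052575  0.        ]
```

View pics/w9.png

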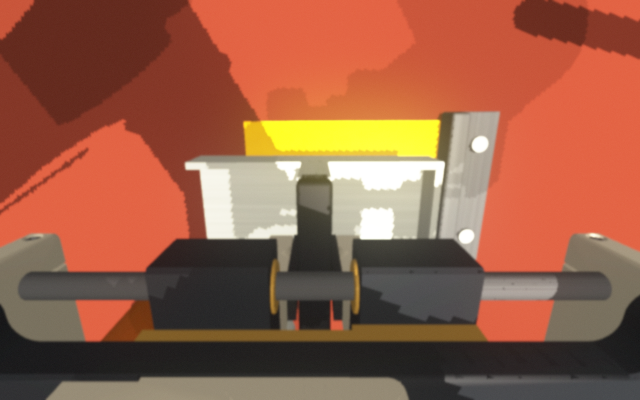

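View pics/s9.png

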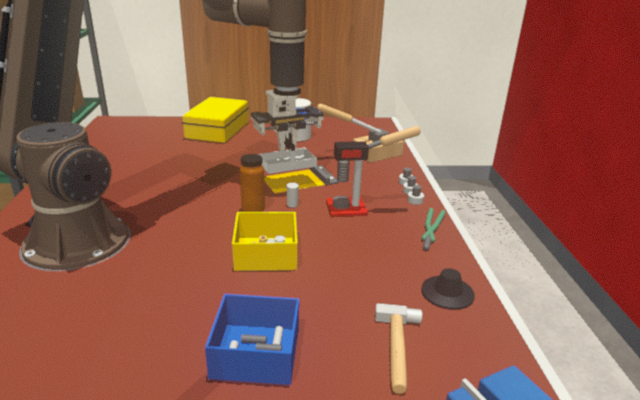

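View pics/t9.png

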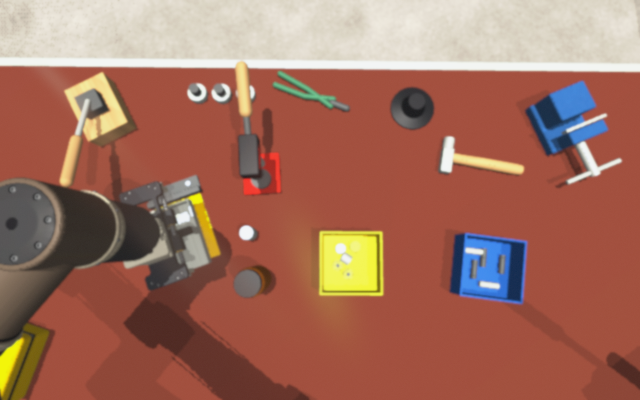

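The wrist view shows the tray's rear wall (column ~440) parallel to the rail (~455–495), with the same tray-to-gripper view as at the lift, so it hasn't slipped. Checking the gap and level from wrist depth.

Run:
```python
from h import *
t=load('w9.npz'); W=world(t)
def fit(P,name):
    (c,wh,a)=cv2.minAreaRect((P[:,:2]*1000).astype(np.float32)); print(name,len(P),'ctr',np.round(c,1),'wh',np.round(wh,1),'ang',round(a,2),'z',np.round(np.percentile(P[:,2],[5,50,95])*1000,1))
V=W[100:240,180:520].reshape(-1,3); V=V[~np.isnan(V[:,0])]
D=np.array([.6009,.3598,0]);a=np.radians(20.6);Rm=np.array([[np.cos(a),np.sin(a),0],[-np.sin(a),np.cos(a),0],[0,0,1]])
L=(V-D)@Rm.T
rail=L[(L[:,0]>-.02)&(L[:,0]<.03)&(L[:,2]>.018)&(L[:,2]<.03)]; print('rail in est dock frame x',np.percentile(rail[:,0],[2,50,98]),'y',rail[:,1].min(),rail[:,1].max(), 'slope',np.polyfit(rail[:,1],rail[:,0],1)[0])
tr=L[(L[:,0]>-.2)&(L[:,0]<-.01)&(L[:,2]>.045)&(L[:,2]<.10)]
print('tray z lo floor', np.percentile(tr[:,2],[2,10,50,90,98]), 'x',np.percentile(tr[:,0],[.5,99.5]),'y',np.percentile(tr[:,1],[.5,99.5]))
fl=tr[(tr[:,2]<.075)&(tr[:,0]<-.03)&(abs(tr[:,0]+.1)>.015)]
A=np.c_[fl[:,0],fl[:,1],np.ones(len(fl))]; c,*_=np.linalg.lstsq(A,fl[:,2],rcond=None); print('floor plane slopes',c,len(fl),np.std(A@c-fl[:,2]))
hi=tr[tr[:,2]>.08]; rear=hi[hi[:,0]>-.05]; print('rear wall top n',len(rear), 'x',np.percentile(rear[:,0],[2,50,98]), 'slope',np.polyfit(rear[:,1],rear[:,0],1)[0])
```

```text
rail in est dock frame x [-0.00092417  0.00473094  0.01241516] y -0.033585133966772984 0.06812280026081748 slope 0.0017443925930383782
tray z lo floor [0.06025081 0.06095119 0.06200985 0.08299828 0.08427307] x [-0.17699479 -0.02826594] y [-0.01394935  0.04340291]
floor plane slopes [0.0053826  0.03346688 0.06241771] 13024 0.0023205563220986126
rear wall top n 920 x [-0.04864438 -0.03118279 -0.02779218] slope -0.1925619953773626
```

Request:
{"name": "arm_command", "arguments": {"targets": [[[0.004,0.005,0.006],[0,1,-15],1],[[0,0,0],[0,0,-18],1],[[0,0,0],[0,0,-13],1],[[0,0,0],[0,0,-5],1],[[0,0,0],[0,0,-2],1],[[0,0,0],[0,0,0],1]]}}

```text
t: 16.75
eef_pos: [0.5078, 0.3259, 0.2348]
ee_rot: [-3.141, 0.0, 1.931]
force: [0.0, -0.4, -2.3]
width: 0.0156
```

```bash
python3 st.py; python3 w.py s10 side; python3 -c "
import cv2;a=cv2.imread('pics/s10.png');cv2.imwrite('pics/s10z.png',cv2.resize(a[80:220,220:380],None,fx=4,fy=4,interpolation=2))"
```

```text
t 16.75
q [ 0.8941  0.4009 -0.355   0.0002 -0.8152  2.6071]
eef_pos [0.5078 0.3259 0.2348]
ee_rot [-3.1415  0.0003  1.9306]
force [ 0.0315 -0.3743 -2.2799]
width 0.015561987488733867
```

View pics/s10z.png

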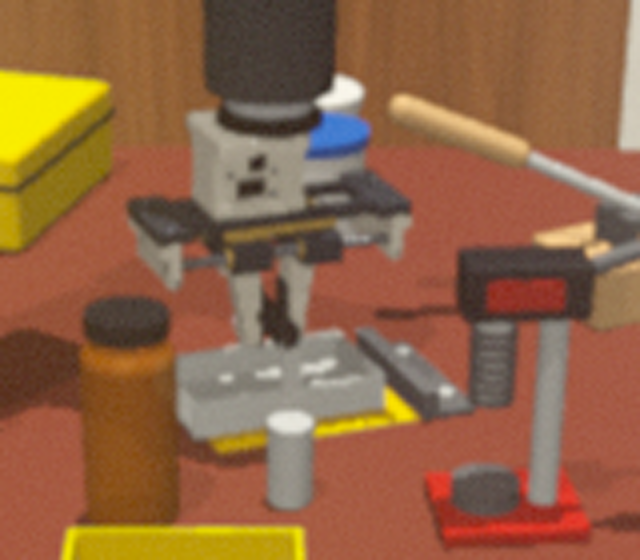

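The tray is about 8 mm above the patch, level and clear of the rail. Lowering to contact.

Request:
{"name": "arm_command", "arguments": {"targets": [[[0,0,0],[0,0,-3],1],[[0,0,0],[0,0,-2],1],[[0,0,0],[0,0,-1],1],[[0,0,0],[0,0,-1],1],[[0,0,0],[0,0,0],1]]}}

```text
t: 17.3
eef_pos: [0.5076, 0.3257, 0.2276]
ee_rot: [-3.141, 0.0, 1.93]
force: [-1.4, -0.6, -3.4]
width: 0.0155
```

Request:
{"name": "arm_command", "arguments": {"targets": [[[0,0,0],[0,0,-1],1],[[0,0,0],[0,0,0],1]]}}

```text
t: 17.5
eef_pos: [0.5077, 0.3258, 0.2266]
ee_rot: [-3.141, 0.0, 1.93]
force: [-0.5, 1.0, -3.1]
width: 0.0155
```

```bash
python3 st.py
```

```text
t 17.5
q [ 0.8942  0.4107 -0.3625  0.     -0.7979  2.607 ]
eef_pos [0.5077 0.3258 0.2266]
ee_rot [-3.1413  0.0002  1.9304]
force [-0.5287  1.0158 -3.0561]
width 0.015499274728623096
```

Request:
{"name": "arm_command", "arguments": {"targets": [[[0,0,0],[0,0,-1],1],[[0,0,0],[0,0,0],1],[[0,0,0],[0,0,0],0.75],[[0,0,0],[0,0,0],0.75],[[0,0,0],[0,0,0],0.75],[[0,0,0],[0,0,0],0.75]], "squeeze": 6}}

```text
t: 18.1
eef_pos: [0.5077, 0.3258, 0.2256]
ee_rot: [-3.141, 0.0, 1.93]
force: [-0.3, 0.0, -0.4]
width: 0.0219
```

Request:
{"name": "arm_command", "arguments": {"targets": [[[0,0,0],[0,0,0],1],[[0,0,0],[0,0,0],1],[[0,0,0],[0,0,0],1],[[0,0,0],[0,0,0],1],[[0,0,0],[0,0,0],1]]}}

```text
t: 18.6
eef_pos: [0.5077, 0.3258, 0.2256]
ee_rot: [-3.141, 0.0, 1.93]
force: [1.6, -0.2, -1.0]
width: 0.0161
```

```bash
python3 st.py
```

```text
t 18.6
q [ 0.8941  0.412  -0.3633  0.0001 -0.7957  2.607 ]
eef_pos [0.5077 0.3258 0.2256]
ee_rot [-3.1414  0.0002  1.9304]
force [ 1.5892 -0.1751 -0.9996]
width 0.016146625619181433
```

Request:
{"name": "arm_command", "arguments": {"targets": [[[0,0,0],[2.7,1,0],1],[[0,0,0],[2.7,1,0],1],[[0,0,0],[2.7,1,0],1],[[0,0,0],[2.7,1,0],1],[[0,0,0],[2.7,1,0],1],[[0,0,0],[2.7,1,0],1],[[0,0,0],[1.8,0.7,0],1],[[0,0,0],[0,0,0],1]]}}

```text
t: 19.4
eef_pos: [0.5261, 0.3326, 0.2256]
ee_rot: [3.141, 0.0, 1.93]
force: [0.3, -0.8, -0.9]
width: 0.0161
```

Request:
{"name": "arm_command", "arguments": {"targets": [[[0,0,0],[0.9,0.4,0],1],[[0,0,0],[0.9,0.4,0],1],[[0,0,0],[0,0,0],1]]}}

```text
t: 19.7
eef_pos: [0.5276, 0.3333, 0.2256]
ee_rot: [-3.141, 0.0, 1.93]
force: [-1.2, -0.5, 0.6]
width: 0.016
```

```bash
python3 st.py
```

```text
t 19.7
q [ 0.876   0.4398 -0.3149  0.0002 -0.8162  2.6251]
eef_pos [0.5276 0.3333 0.2256]
ee_rot [-3.1415  0.0002  1.9304]
force [-1.2112 -0.5051  0.5966]
width 0.015973855088166275
```

Request:
{"name": "arm_command", "arguments": {"targets": [[[0,0,0],[0.9,0.35,0],1],[[0,0,0],[0,0,0],1]]}}

```text
t: 19.9
eef_pos: [0.5285, 0.3337, 0.2256]
ee_rot: [-3.142, 0.0, 1.93]
force: [-0.7, -0.4, -1.7]
width: 0.016
```

Request:
{"name": "arm_command", "arguments": {"targets": [[[0,0,0],[0.9,0.35,0],1],[[0,0,0],[0,0,0],1]]}}

```text
t: 20.1
eef_pos: [0.5294, 0.3341, 0.2256]
ee_rot: [-3.142, 0.0, 1.93]
force: [-0.4, -0.1, -2.3]
width: 0.0162
```

Request:
{"name": "arm_command", "arguments": {"targets": [[[0,0,0],[0.9,0.35,0],1],[[0,0,0],[0,0,0],1]]}}

```text
t: 20.3
eef_pos: [0.5303, 0.3344, 0.2256]
ee_rot: [-3.141, 0.0, 1.93]
force: [-0.6, -0.8, -0.8]
width: 0.0154
```

```bash
python3 st.py;python3 w.py w11 wrist
```

```text
t 20.3
q [ 0.8736  0.4437 -0.3081  0.0001 -0.8193  2.6275]
eef_pos [0.5303 0.3344 0.2256]
ee_rot [-3.1414  0.0002  1.9304]
force [-0.6015 -0.7822 -0.798 ]
width 0.01543845216913009
```

View pics/w11.png

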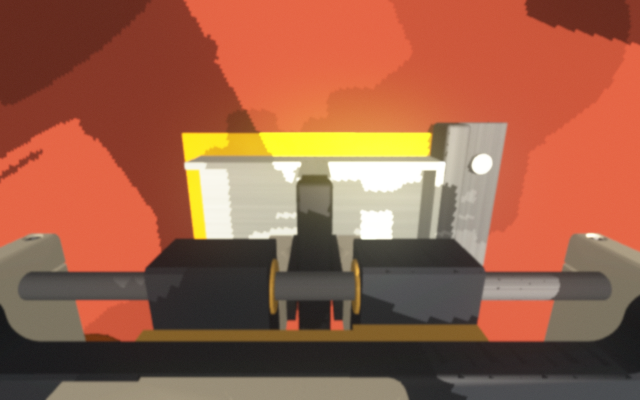

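The tray's rear wall is at the rail face, visually closed, but there is no push force yet. Continuing in 1 mm steps.

Request:
{"name": "arm_command", "arguments": {"targets": [[[0,0,0],[0.9,0.35,0],1],[[0,0,0],[0,0,0],1]]}}

```text
t: 20.55
eef_pos: [0.5305, 0.3345, 0.2256]
ee_rot: [-3.14, 0.0, 1.93]
force: [-4.1, -0.3, 1.6]
width: 0.0159
```

Request:
{"name": "arm_command", "arguments": {"targets": [[[0,0,0],[0.9,0.35,0],1],[[0,0,0],[0,0,0],1]]}}

```text
t: 20.75
eef_pos: [0.5308, 0.3347, 0.2256]
ee_rot: [-3.138, 0.001, 1.93]
force: [-10.1, -0.8, 4.2]
width: 0.0159
```

```bash
python3 st.py
```

```text
t 20.75
q [ 0.8729  0.4453 -0.3047 -0.0015 -0.8239  2.629 ]
eef_pos [0.5308 0.3347 0.2256]
ee_rot [-3.1383  0.0006  1.9301]
force [-10.0605  -0.8452   4.1909]
width 0.01588859928997263
```

Contact: 10 N and the motion has stopped, so the tray is home. Relieving the push, then opening and withdrawing upward.

Request:
{"name": "arm_command", "arguments": {"targets": [[[0,0,0],[-1.1,-0.4,0],1],[[0,0,0],[0,0,0],0.8],[[0,0,0],[0,0,0],0.7],[[0,0,0],[0,0,0],0.6],[[0,0,0],[0,0,0],0.5],[[0,0,0],[0,0,0],0.4],[[0,0,0],[0,0,0],0.4],[[0,0,0],[0,0,0],0.4]]}}

```text
t: 21.55
eef_pos: [0.5309, 0.3346, 0.2257]
ee_rot: [-3.141, 0.0, 1.93]
force: [-0.2, 0.5, 0.5]
width: 0.0516
```

Request:
{"name": "arm_command", "arguments": {"targets": [[[0,0,0],[0,0,5],0.4],[[0,0,0],[0,0,15],0.4],[[0,0,0],[0,0,30],0.4],[[0,0,0],[0,0,40],0.4],[[0,0,0],[0,0,40],0.4],[[0,0,0],[0,0,40],0.4],[[0,0,0],[0,0,20],0.4],[[0,0,0],[0,0,0],0.4]]}}

```text
t: 22.35
eef_pos: [0.5313, 0.3348, 0.4204]
ee_rot: [3.135, -0.002, 1.931]
force: [0.7, 0.9, -0.1]
width: 0.0525
```

```bash
python3 st.py;python3 w.py w12 wrist; python3 w.py s12 side; python3 w.py t12 top
python3 - <<'E'
from h import *
D=np.array([.6009,.3598,0]);a=np.radians(20.6);Rm=np.array([[np.cos(a),np.sin(a),0],[-np.sin(a),np.cos(a),0],[0,0,1]])
for n in('w12','s12'):
    W=world(load(n+'.npz')).reshape(-1,3); W=W[~np.isnan(W[:,0])]; L=(W-D)@Rm.T
    m=(L[:,0]>-.2)&(L[:,0]<.03)&(abs(L[:,1])<.075)
    b=L[m&(L[:,2]>.064)&(L[:,2]<.085)]
    c,wh,an=cv2.minAreaRect((b[:,:2]*1000).astype(np.float32)); print(n,'bar dockframe',np.round(c,1),np.round(wh,1),round(an,1),'z',np.percentile(b[:,2],[5,50,95]))
    w=L[m&(L[:,2]>.02)&(L[:,2]<.032)]
    print(' walls/rail x',np.percentile(w[:,0],[1,99]),'y',np.percentile(w[:,1],[1,99]),'z',np.median(w[:,2]))
E
python3 -c "
import cv2;a=cv2.imread('pics/s12.png');cv2.imwrite('pics/s12z.png',cv2.resize(a[130:280,220:380],None,fx=4,fy=4,interpolation=2))"
```

```text
t 22.35
q [ 0.8731  0.2706 -0.0781  0.0011 -1.2154  2.6281]
eef_pos [0.5313 0.3348 0.4204]
ee_rot [ 3.1352 -0.0024  1.9308]
force [ 0.6629  0.8586 -0.0969]
width 0.05251050151530302
w12 bar dockframe [-76.    2.5] [15.3 89.6] 0.1 z [0.07314847 0.07454605 0.07578016]
 walls/rail x [-0.14712578  0.01294921] y [-0.0581132   0.06560727] z 0.02424135821680301
s12 bar dockframe [-76.2  -0.9] [18.  94.8] 0.4 z [0.06537299 0.07331977 0.07665329]
 walls/rail x [-0.14968839  0.01236409] y [-0.06147585  0.05951923] z 0.024024301447147622
```

View pics/w12.png

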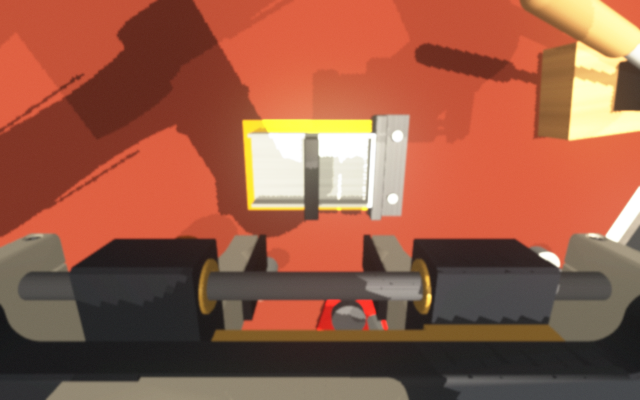

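View pics/s12z.png

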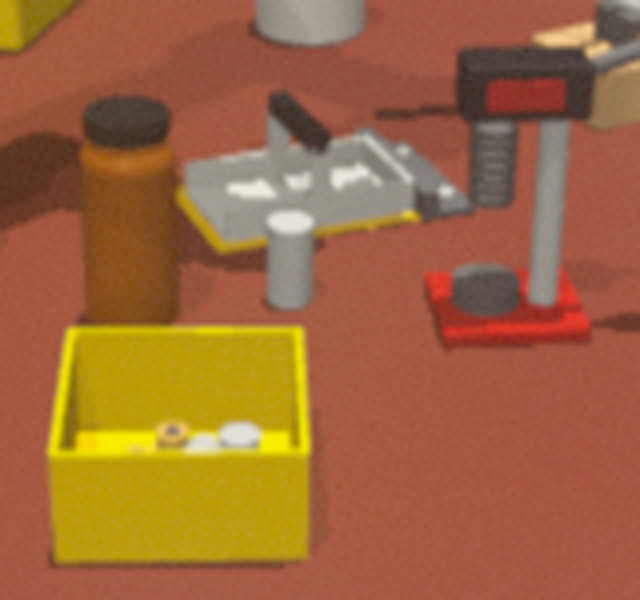

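View pics/t12.png

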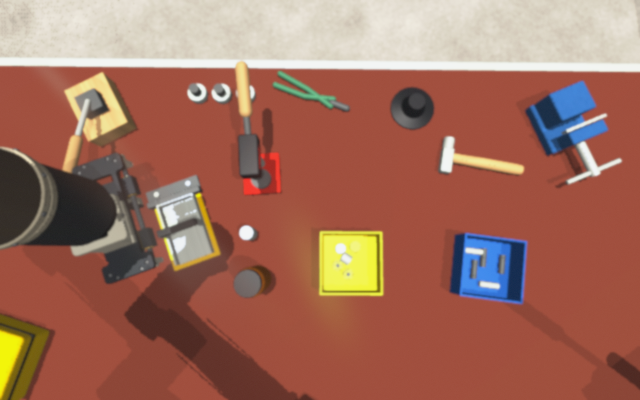

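The tray is flat and square (≤0.4°), about 1 mm from the rail and ≤2.5 mm off its middle. Bystanders haven't moved and the bushings are in the bin. Handing in.

```bash
python3 -c "
from station import *
print(job_done())"
```

```text
the job is handed in; nothing more can be done
None
```

The job is handed in: all five bushings are in the yellow bin and the empty tray is parked against the rail. `job_done()` reports no verdict, so this rests on my own checks.

**What I did:** I gripped the tray by its bar and lifted it with all five bushings in (6.4 N, matching the expected weight). I then tipped it over the yellow bin to about 50°. I set it down about 24 mm in front of the rail and pushed it back in 1 mm steps until the wrist felt 10 N. Then I opened the gripper and lifted clear. The clock was at about 22.5 s of the 58 s allowed.

**Last checks:**
- **Bushings:** the load fell to the tray's own weight, and after the tip the wrist picture showed three brass and two steel bushings in the bin. The final side and top pictures still show bushings there, but I did not recount or measure each one.
- **Tray position:** the bar measures 76 mm in front of the rail face, against 75 mm when fully home. That is about 1 mm of gap, within the calibration error.
- **Tray alignment:** it is square to within 0.4° and the mouth faces away. Bar height is as for a tray flat on the bench, though I did not measure its tilt separately.
- **Bystanders:** the jar, mandrel, hammer and press look unmoved in the final top picture.

**Disagreement:** the sideways offset measures +2.5 mm by the wrist camera and -0.9 mm by the side camera. Both are well inside the 20 mm allowed. Before setting down, a wrist-depth fit of the tray floor gave a 0.03 rad sideways slope, probably from side-wall points in the fit. I did not repeat it.

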